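# Close and lock the filter hatch

## Task

The hatch on top of the filter unit stands ajar. Push it down with the fingertips until it lies flush, then set the closed fingertips (or one fingertip) in the slot of its round cam fastener and turn the fastener clockwise, seen from above, a full quarter turn to its stop so that the hatch is locked. Only push and turn; do not lift the hatch wider open, and leave the things standing around where they are.

Things in the scene. Friction and masses are not known exactly. Their poses are not given: they have to be found in the camera images.
- filter_unit: grey instrument case fixed on the worktop, 216 (x) x 190 (y) x 86 mm high; origin at the centre of its underside; x axis from its front (switch, round gauge) to its rear, y to its left, z up. In its top lies an aluminium hatch plate, 182 mm front to rear, 162 wide, 6 thick, hinged along the rear; when shut its top face is flush with the case rim, 86 mm above the worktop.
- hatch_hinge (a point): middle of the hatch's hinge line, which runs along the unit's y axis; in the unit's frame at x = +91.5 mm, z = 83 mm (mid-thickness of the plate). Fixed to the case.
- hatch (a joint): hatch angle in rad: 0 = shut and flush, growing as its front edge rises; starts between 0.25 and 0.4. A friction hinge: the hatch stays where it is left; pushing it shut by its front strip takes about 1 to 3 N.
- hatch_front (a point): point on the top face of the hatch, on its middle line, 164 mm from the hinge line and 18 mm behind its front edge: in the middle of a bare strip 34 mm wide (front to rear) in front of the fastener's collar, where it can be pushed down. Moves with the hatch.
- cam (a joint): turn of the cam fastener in rad: 0 = open, slot parallel to the hatch's front edge; grows clockwise seen from above; 1.57 = locked, at its stop, slot front to rear, in line with the short black line in front of it. Starts between 0 and 0.25. Turning takes about 0.12 N m; it stays where it is left. Below the hatch its tongue swings under a keeper in the case, only if the hatch is flush.
- slot_centre (a point): centre of the slot's floor, on the fastener's axis, 99 mm from the hinge line, 3.5 mm above the hatch's top. Round grey head, 84 mm across, with a straight slot right across it, 34 mm wide, 12 deep; a fixed dark collar (inner diameter 86, outer 98, 16 high) closes the slot's ends. A fingertip in the slot some 23 mm off the axis, led round it, turns the head. Own y axis lies along the slot.
- petri_dish_mid (a point): clear round petri dish with lid, 91 mm across, 15 high; loose bystander, to be left alone; the point is its centre, 7.5 mm above the worktop
- small_bottle_mid (a point): small white bottle with a wide blue screw cap, 46 mm across, 96 high; loose bystander, to be left alone; the point is its centre, 48 mm above the worktop
- cup_mid (a point): round sample cup with white lid, 62 mm across, 66 high; loose bystander, to be left alone; the point is its centre, 33 mm above the worktop
- beaker_mid (a point): open glass beaker, 54 mm across, 70 high; loose bystander, to be left alone; the point is its centre, 35 mm above the worktop
- slidebox_mid (a point): flat grey slide box with a closed lid, 98 x 140 x 36 mm; loose bystander, to be left alone; the point is its centre, 18 mm above the worktop
- pen_mid (a point): marker pen lying down, 13 mm thick, 130 long; loose bystander, to be left alone; the point is its centre, 6.5 mm above the worktop

How it is judged (in metres and radians):
On the way, in this order (a step that is already met when the one before it is completed fails the run):
1. the hatch is pushed down flush, before the fastener is locked (value of joint hatch below 0.025 rad and value of joint cam below 1 rad), for 0.1 s.
2. the fastener is turned a full quarter turn with the hatch flush (value of joint cam above 1.42 rad and value of joint hatch below 0.025 rad), for 0.2 s.
At the end, for the whole second after the job is handed in: the hatch is flush (within 0.025 rad, 5 mm at its front edge) and the cam fastener stands at its locked stop (1.42 rad or more of 1.57) (all of step 2); the robot touches nothing.
It fails at once if the hatch is raised beyond where it can start (value of joint hatch above 0.42 rad).
It fails at once if a bystander is moved more than 25 mm or lifted (distance of any of petri_dish_mid, small_bottle_mid, cup_mid, beaker_mid, slidebox_mid, pen_mid from where it was at the start of the episode above 0.025 m).
It also fails if it takes over 48 s, if anything falls off the work surface, if the arm or the gripper's body presses on something with over 40 N, if the wrist force passes 120 N, or if a joint passes its speed limit or range.

## Robot

A 6-joint arm with a two-finger parallel gripper is mounted at the origin on a cart in front of the work surface, level with it; the furniture and walls round the work are solid. World frame = base frame: x ahead of the robot, y to its left, z up, the work surface at z = 0. Lengths are in mm, angles in rad, forces in N, time in s.
With the tool pointing down it reaches from about 275 to 1000 mm from the base axis. Payload 8.4 kg.
Tool frame: the origin (TCP) lies on the centre line of the jaws, within the pads' length; the fingertips stand r.tip_reach ahead of it and the grasp point (between the pads) lies 11 mm behind it (r.tip_reach is the distance from the TCP to the fingertips, in mm); z points along the fingers, y is the line along which they close (so a half turn about z gives the same grasp; the last joint's range is limited). The gripper opens to 85 mm and grips with 20 to 120 N. Pads are 22 mm wide; open, the fingers measure 114 mm over their backs; the gripper's body (76 mm by 85 mm) begins 54 mm behind the grasp point. The pads swing forward as they close: fully open they stand 13 mm farther back than shut.
Start: joints at [1.177, 0.353, 1.633, -0, 1.155, -0.002], TCP at [238.657, 577.643, 239.281] pointing down, gripper open.
Joint ranges: [-2.63, 2.63], [-0.92, 2.1], [0.06, 2.66], [-1.3, 4.44], [0, 2.69], [-3.02, 3.02]. Speed limits (rad/s): [2.22, 2.22, 2.79, 3.14, 3.14, 3.14].

## Interface

Orientations are given as [roll, pitch, yaw] about the fixed x, y, z axes, in that order (R = Rz(yaw) Ry(pitch) Rx(roll)).
In Python, from rig import r gives the robot as it stands.
- The arm moves only by the tool carry_out, never from a script. Its argument "targets" is a list of rows, each an object with "dp": the shift along the tool's x, y, z in mm, a list of three; "yaw": the turn about the tool's z in degrees. A call has 1 to 12 rows; each row is the pose to reach, as a shift and turn from the pose commanded when the call began, along the tool's axes at that moment; what a row does not reach only later rows make up. A row lasts 1/8 s, in which the tool goes at most 62.5 mm and 10.7 degrees, less where a joint would pass 70% of its speed; a pose out of reach is approached as far as the arm can. A call with a gripper value outside its range is refused whole. "fingers" is the opening, from -1 (shut) to 1 (fully open), so that 0 is half open, set as the call begins (left out, the last holds). The fingers move at their own pace and stop on an object; "grip_force" is the grip in N (left out, the last holds). Time passes only in rows, so rows that repeat a pose let the fingers close. It gives the time, the measured TCP pose, the force, the opening and the grip force at its end, in the units of the state.
- r.sense(): the state, without advancing time (a new reading comes with each control period).
- r.grab_frame(name): name is "side" or "top"; returns the picture (420x560x3 uint8, red, green, blue); there is no depth.
- r.get_calibration(name): a dict with "fx", "fy", "cx", "cy" (pixels), "rvec" (rotation vector, rad) and "tvec" (3), from world to camera coordinates, as OpenCV has them. Camera axes: x right, y down, z forward; pixel columns grow to the right and rows downward; lengths in mm; the calibration is good to about 2 mm. A picture is of the moment at which its call begins. get_calibration takes no time and is no camera call.
- r.sign_off(): hands the job in; it is judged then, once.
The state is a dict: "clock": time; "qpos": joint angles; "qvel": joint speeds; "joint_efforts": joint torques, N m; "eef_pos": TCP position; "tcp_rot": TCP orientation; "contact_force": force on the tool from outside, world axes, zero at the start; "wrist_torque": the same for the moment, N m; "opening": opening from 0.0 (shut) to 1.0 (fully open); "grasp_force": force on a finger pad.
Only numpy, scipy, OpenCV 4.12 (cv2) and the standard library are available. Lean on these libraries where they do the work, as an engineer would, in place of code of your own. Each camera call takes 0.05 s, during which the arm holds its last target. There are 200 camera calls.

## Working session

There is one attempt and no reset: what is moved stays moved. The work goes in short steps, Python scripts to look and compute and a tool call to move; the robot and the scene stay as the last step left them, time stands still between calls to the robot, and variables do not carry over. Pictures are saved under pics/ and viewed, at most 10 in all, crops included, and the job is handed in when it is done.

Besides the shell and the picture viewer there is one more tool, called after "Call:" by a JSON object that holds its "op" and its "data", one argument or row to a line. carry_out: Moves the arm, as the interface text tells. Its arguments: {"type":"object","properties":{"targets":{"type":"array","items":{"type":"object","properties":{"dp":{"type":"array","items":{"type":"number"}},"yaw":{"type":"number"}}}},"fingers":{"type":"number"},"grip_force":{"type":"number"}},"required":["targets"]}

```bash
mkdir -p pics; ls
python3 - <<'E'
from rig import r
import cv2
for n in("side","top"):
    cv2.imwrite(f"pics/{n}0.png",r.grab_frame(n)[:,:,::-1]); print(n,r.get_calibration(n))
print(r.sense(), r.tip_reach)
E
```

```text
pics
side {'fx': 415.78106690335255, 'fy': 415.78106690335255, 'cx': 282.18657389865814, 'cy': 203.49586349405632, 'rvec': array([ 2.18134711, -0.10743669,  0.04556498]), 'tvec': array([-498.72356833,  134.15504373, 1495.83271711])}
top {'fx': 525.7063774430846, 'fy': 525.7063774430846, 'cx': 285.9120403008737, 'cy': 215.8413464734701, 'rvec': array([ 2.17091352, -2.03548821,  0.21945214]), 'tvec': array([  16.23083433,  495.24380435, 1527.79892544])}
{'clock': 0.1, 'qpos': array([ 1.17659561e+00,  3.53609382e-01,  1.63403804e+00,  1.10092594e-05,
        1.15522897e+00, -2.39380598e-03]), 'qvel': array([ 0.00050238, -0.0002154 , -0.0014099 ,  0.00135637, -0.00190684,
       -0.00059036]), 'joint_efforts': array([ 2.08194811e-04, -6.06351757e+01, -3.42820215e+01,  1.67661392e-05,
        3.79415578e-03,  4.81837094e-05]), 'eef_pos': array([238.49538884, 577.25646364, 238.62700857]), 'tcp_rot': array([-3.14030894e+00, -1.31395246e-05,  2.74978129e+00]), 'contact_force': array([-0.18712047, -0.46724132, -0.2818766 ]), 'wrist_torque': array([-0.06694322,  0.04846661,  0.00286873]), 'grasp_force': 0.0, 'opening': 1.0012345746237954} 8.0
```

View pics/side0.png

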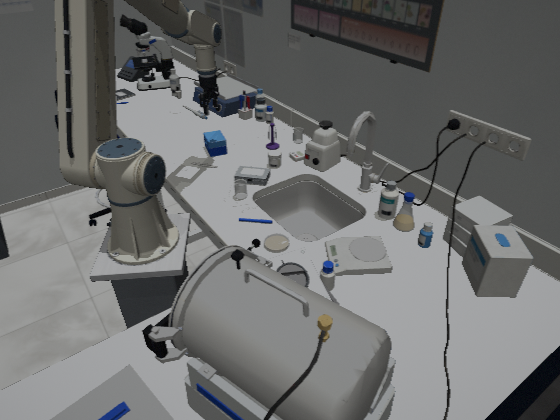

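View pics/top0.png

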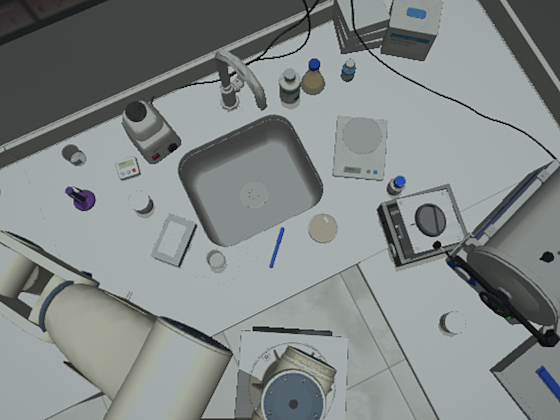

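The top view shows the unit at about (423,225) beside the big autoclave, with the round fastener at (430,220); the side view has it behind the autoclave at about (290,275). I'll enlarge the top view and project the axes.

```bash
cat > h.py <<'E'
import numpy as np, cv2
from rig import r
def cal(n):
    c=r.get_calibration(n); K=np.array([[c['fx'],0,c['cx']],[0,c['fy'],c['cy']],[0,0,1]]); return K,np.array(c['rvec']),np.array(c['tvec'])
def proj(n,P):
    K,a,t=cal(n); return cv2.projectPoints(np.array(P,float).reshape(-1,3),a,t,K,None)[0].reshape(-1,2)
def ray(n,uv):
    K,a,t=cal(n); R=cv2.Rodrigues(a)[0]; d=R.T@np.linalg.inv(K)@np.array([*uv,1.]); return -R.T@t,d/np.linalg.norm(d)
def onz(n,uv,z):
    o,d=ray(n,uv); return o+d*(z-o[2])/d[2]
E
python3 - <<'E'
from h import *
im=cv2.imread('pics/top0.png'); print(proj('top',[[0,0,0],[200,0,0],[0,200,0],[238,577,239]]))
print('cam',ray('top',(0,0))[0],ray('side',(0,0))[0])
c=im[165:285,360:520]; cv2.imwrite('pics/c0.png',cv2.resize(c,None,fx=5,fy=5,interpolation=cv2.INTER_CUBIC))
im=cv2.imread('pics/side0.png')
c=im[215:315,220:353]; cv2.imwrite('pics/c1.png',cv2.resize(c,None,fx=6,fy=6,interpolation=cv2.INTER_CUBIC))
E
```

```text
[[291.49697231 386.25174669]
 [295.65669933 316.35648733]
 [222.94033157 381.6188228 ]
 [ 74.45380245 284.16371635]]
cam [ 155.70269234   25.17174899 1598.38120514] [  395.33208943 -1189.09659502   966.43681517]
```

View pics/c0.png

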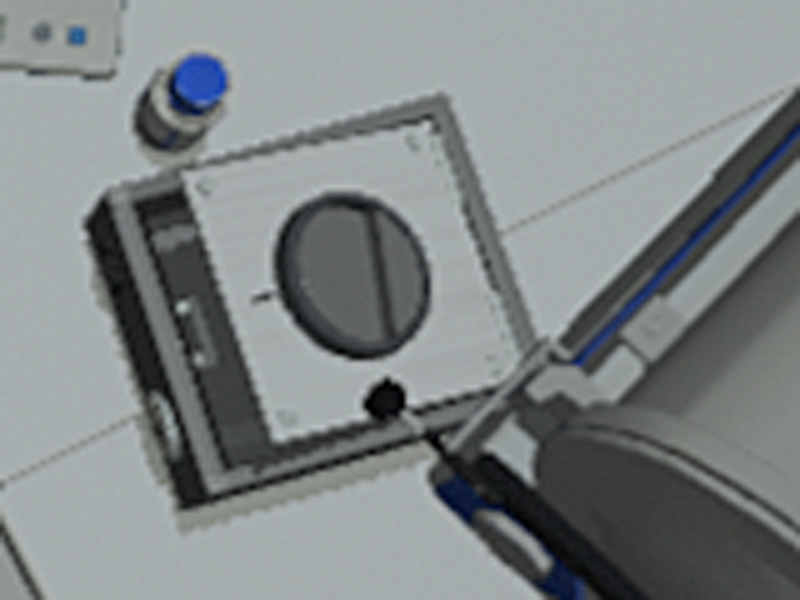

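View pics/c1.png

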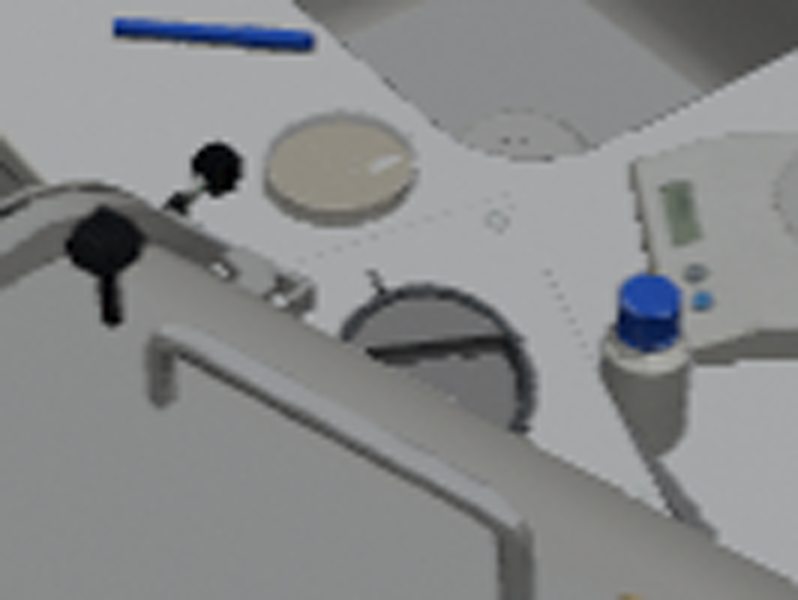

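The crops show the rim corners at crop (107,190), (445,97), (205,493), the collar ring around (352,275), the index line at (262,297), and a black autoclave knob at (385,400). The side view shows knobs at (237,255) and (256,242), with the slot partly visible.

Run:
```python
from h import *
T=lambda u,v:((u+.5)/5-.5+360,(v+.5)/5-.5+165)
S=lambda u,v:((u+.5)/6-.5+220,(v+.5)/6-.5+215)
def tri(a,b):
    (o,d),(p,e)=ray('top',a),ray('side',b); s=np.linalg.lstsq(np.c_[d,-e],p-o,rcond=None)[0]
    A,B=o+s[0]*d,p+s[1]*e; return (A+B)/2,np.linalg.norm(A-B)
fl,rl,fr=[onz('top',T(*p),86) for p in((107,190),(445,97),(205,493))]
print(fl,rl,fr,np.linalg.norm(rl-fl),np.linalg.norm(fr-fl), 'yaw',np.degrees(np.arctan2(*(rl-fl)[[1,0]])),np.degrees(np.arctan2(*(fl-fr)[[1,0]])), 'c',(rl+fr)/2)
for b in((105,240),(217,165)): print('knob',tri(T(385,400),S(*b)))
for a in((547,257),(548,338)):
  for b in((105,240),(217,165)): print('knob2',a,tri(a,S(*b)))
print('line',tri(T(262,297),S(375,282)))
print('slot ends',tri(T(372,208),S(515,340)),tri(T(390,342),S(370,352)))
for n,p in dict(dish=(322,228),bottle=(399,183)).items(): print(n,onz('top',p,15))
```

```text
[ 544.23458119 -230.81142947   86.        ] [ 614.34200042 -430.60681691   86.        ] [ 367.66831173 -291.93076853   86.        ] 211.73862914840575 186.84544714771218 yaw -70.66422769610571 19.09356322224978 c [ 491.00515607 -361.26879272   86.        ]
knob (array([ 375.42764867, -358.65806713,  231.44545202]), np.float64(54.17254346256143))
knob (array([ 399.16354187, -348.69444168,  253.98822834]), np.float64(1.4160736150232816))
knob2 (547, 257) (array([ 359.49105176, -559.27786028,  403.1195231 ]), np.float64(0.9675069690637813))
knob2 (547, 257) (array([ 377.64067951, -550.03121095,  420.46208905]), np.float64(42.80522928448655))
knob2 (548, 338) (array([ 268.66638807, -553.38773124,  394.40000688]), np.float64(181.66854407946434))
knob2 (548, 338) (array([ 288.16560635, -546.21715349,  419.23189708]), np.float64(221.29772191510327))
line (array([ 472.7214435 , -310.34811204,  142.09766508]), np.float64(0.8952449287714099))
slot ends (array([ 528.76333606, -368.90624601,  153.86454433]), np.float64(5.47815512691159)) (array([ 456.23051304, -377.24483633,  159.97404011]), np.float64(15.6273949109948))
dish [470.61453243 -64.30828743  15.        ]
bottle [ 629.17257957 -297.33793534   15.        ]
```

```bash
cat >> h.py <<'E'
C=np.array([491,-361.]); YAW=-70.8
a=np.radians(YAW); EX=np.array([np.cos(a),np.sin(a)]); EY=np.array([-EX[1],EX[0]])
def W(x,y,z): return np.r_[C+x*EX+y*EY,z]      # unit frame -> world
def U(p): d=np.asarray(p)[:2]-C; return np.r_[d@EX,d@EY,p[2]]
def rows(goals,p0,yaw0):   # goals: (world xyz, yaw deg) -> dp, yaw in start tool frame
    y=np.radians(yaw0); X=np.array([np.cos(y),np.sin(y),0]); Y=np.array([np.sin(y),-np.cos(y),0])
    for g,w in goals:
        d=np.asarray(g)-p0; print(np.round([d@X,d@Y,-d[2]],0), 'yaw',round(-(w-yaw0),1))
E
python3 - <<'E'
from h import *
rows([((430,300,320),140),((490,0,320),125),(W(-62,0,260),109.2),(W(-62,0,185),109.2)],np.array([238.6,577.6,239.3]),157.5)
E
```

```text
[-283. -183.  -81.] yaw 17.5
[-453. -437.  -81.] yaw 32.5
[-551. -724.  -21.] yaw 48.3
[-551. -724.   54.] yaw 48.3
```

Call:
{"op": "carry_out", "data": {
  "targets": [
    {"dp":[-57,-37,-30],"yaw":4},
    {"dp":[-113,-73,-60],"yaw":7},
    {"dp":[-170,-110,-81],"yaw":11},
    {"dp":[-226,-146,-81],"yaw":14},
    {"dp":[-283,-183,-81],"yaw":18},
    {"dp":[-317,-234,-81],"yaw":21},
    {"dp":[-351,-285,-81],"yaw":24},
    {"dp":[-385,-335,-81],"yaw":27},
    {"dp":[-419,-386,-81],"yaw":30},
    {"dp":[-453,-437,-81],"yaw":33},
    {"dp":[-453,-437,-81],"yaw":33},
    {"dp":[-453,-437,-81],"yaw":33}
  ],
  "fingers": -1
}}

```text
clock: 1.6
eef_pos: [490.5, -1.0, 320.0]
tcp_rot: [-3.141, -0.0, 2.171]
contact_force: [-0.2, 0.3, -0.2]
opening: 0.0
grasp_force: 0.0
```

Run:
```python
from h import *
print(W(-62,0,0))
rows([(W(-62,0,260),109.2),(W(-62,0,190),109.2)],np.array([490.5,-1,320]),124.4)
```

```text
[ 470.6102679  -302.44866505    0.        ]
[-237. -187.   60.] yaw 15.2
[-237. -187.  130.] yaw 15.2
```

Call:
{"op": "carry_out", "data": {
  "targets": [
    {"dp":[-47,-37,0],"yaw":4},
    {"dp":[-95,-75,0],"yaw":8},
    {"dp":[-142,-112,20],"yaw":12},
    {"dp":[-190,-150,40],"yaw":15.2},
    {"dp":[-237,-187,60],"yaw":15.2},
    {"dp":[-237,-187,95],"yaw":15.2},
    {"dp":[-237,-187,130],"yaw":15.2},
    {"dp":[-237,-187,130],"yaw":15.2}
  ]
}}

```text
clock: 2.6
eef_pos: [469.5, -298.6, 187.8]
tcp_rot: [-3.138, -0.005, 1.909]
contact_force: [0.3, -0.3, 0.2]
opening: 0.001
grasp_force: 0.0
```

Run:
```python
from h import *
a=r.grab_frame('top')[:,:,::-1];b=r.grab_frame('side')[:,:,::-1]
A=cv2.resize(a[150:300,350:510],(400,375)); B=cv2.resize(b[190:340,200:360],(400,375))
cv2.imwrite('pics/p2.png',np.hstack([A,B])); s=r.sense(); print(s['eef_pos'],U(s['eef_pos']),np.degrees(s['tcp_rot']),s['qpos'])
```

```text
[ 471.52922679 -299.84608891  190.99661705] [-64.15559648   1.72374355 190.99661705] [ 1.79990183e+02 -3.40894095e-03  1.09406216e+02] [-5.69187328e-01  3.03362779e-01  1.82314062e+00  2.02079164e-04
  1.01503072e+00 -9.07996296e-01]
```

View pics/p2.png

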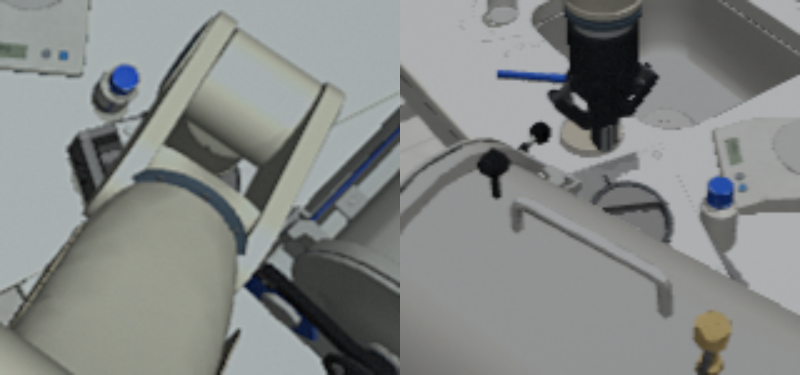

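The tip hangs over the hatch's front strip, clear of the knob and autoclave. I'll push down along the arc.

Call:
{"op": "carry_out", "data": {
  "targets": [
    {"dp":[0,0,15]},
    {"dp":[0,0,30]},
    {"dp":[1,0,40]},
    {"dp":[3,0,50]},
    {"dp":[5,0,60]},
    {"dp":[7,0,70]},
    {"dp":[8,0,80]},
    {"dp":[8,0,88]},
    {"dp":[8,0,92]},
    {"dp":[8,0,92]}
  ]
}}

```text
schema error: expected keys dp, yaw
```

Call:
{"op": "carry_out", "data": {
  "targets": [
    {"dp":[0,0,15],"yaw":0},
    {"dp":[0,0,30],"yaw":0},
    {"dp":[1,0,40],"yaw":0},
    {"dp":[3,0,50],"yaw":0},
    {"dp":[5,0,60],"yaw":0},
    {"dp":[7,0,70],"yaw":0},
    {"dp":[8,0,80],"yaw":0},
    {"dp":[8,0,88],"yaw":0},
    {"dp":[8,0,92],"yaw":0},
    {"dp":[8,0,92],"yaw":0}
  ]
}}

```text
clock: 3.95
eef_pos: [468.2, -293.0, 98.0]
tcp_rot: [-3.141, -0.0, 1.909]
contact_force: [0.6, -0.5, -0.2]
opening: 0.001
grasp_force: 0.0
```

Call:
{"op": "carry_out", "data": {
  "targets": [
    {"dp":[0,0,2],"yaw":0},
    {"dp":[0,0,4],"yaw":0},
    {"dp":[0,0,5],"yaw":0},
    {"dp":[0,0,5],"yaw":0}
  ]
}}

```text
clock: 4.45
eef_pos: [468.5, -293.1, 94.0]
tcp_rot: [3.141, 0.001, 1.909]
contact_force: [-1.2, 1.3, 7.8]
opening: 0.002
grasp_force: 3.9
```

Call:
{"op": "carry_out", "data": {
  "targets": [
    {"dp":[0,0,1.5],"yaw":0},
    {"dp":[0,0,1.5],"yaw":0},
    {"dp":[0,0,1.5],"yaw":0}
  ]
}}

```text
clock: 4.82
eef_pos: [468.5, -293.1, 93.8]
tcp_rot: [3.141, 0.001, 1.908]
contact_force: [-6.1, 3.7, 23.6]
opening: -0.002
grasp_force: 11.9
```

Call:
{"op": "carry_out", "data": {
  "targets": [
    {"dp":[0,0,-40],"yaw":0},
    {"dp":[0,0,-100],"yaw":0},
    {"dp":[60,0,-110],"yaw":0},
    {"dp":[120,0,-110],"yaw":0},
    {"dp":[180,0,-110],"yaw":0},
    {"dp":[240,0,-110],"yaw":0},
    {"dp":[300,0,-110],"yaw":0},
    {"dp":[300,0,-110],"yaw":0}
  ]
}}

```text
clock: 5.82
eef_pos: [367.2, -7.0, 201.8]
tcp_rot: [-3.141, -0.001, 1.914]
contact_force: [0.8, -0.4, 0.4]
opening: -0.005
grasp_force: 0.0
```

Run:
```python
from h import *
a=r.grab_frame('top')[:,:,::-1];b=r.grab_frame('side')[:,:,::-1]
cv2.imwrite('pics/top3.png',a);cv2.imwrite('pics/side3.png',b)
A=cv2.resize(a[175:275,370:470],(600,600),interpolation=cv2.INTER_CUBIC)
cv2.imwrite('pics/p3.png',A); s=r.sense(); print(s['eef_pos'],s['contact_force'])
```

```text
[369.08287216  -9.50960322 202.08177272] [-0.30616188 -0.52945472  0.42327018]
```

View pics/p3.png

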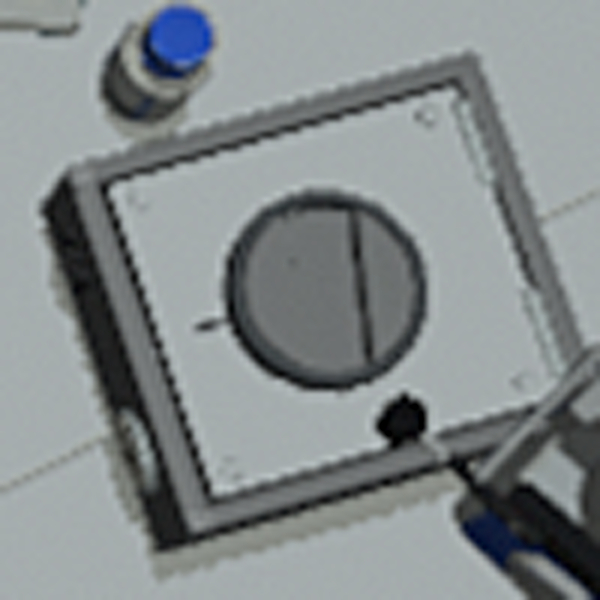

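The hatch is now flush. The collar is at about crop (325,289), and the slot's rear wall shows as the dark line from (353,212) to (371,362).

Run:
```python
from h import *
im=cv2.imread('pics/top3.png'); g=cv2.resize(cv2.cvtColor(im,6)[175:275,370:470],(600,600),interpolation=cv2.INTER_CUBIC)
T=lambda u,v:((u+.5)/6-.5+370,(v+.5)/6-.5+175)
c0=np.array([326,289.])
# radial dark minimum = collar's top ring
P=[];Q=[]
for t in np.radians(np.arange(0,360,5)):
    rr=np.arange(75,112); v=np.array([g[int(c0[1]+q*np.sin(t)),int(c0[0]+q*np.cos(t))] for q in rr],float)
    dg=np.diff(cv2.GaussianBlur(v.reshape(1,-1),(0,0),1.5).ravel()); i=dg.argmax(); P.append(c0+rr[i]*np.array([np.cos(t),np.sin(t)]))
    j=dg[:i].argmin() if i>3 else 0; Q.append(c0+rr[j]*np.array([np.cos(t),np.sin(t)]))
for n,S in(('outer',P),('inner',Q)):
    w=np.array([onz('top',T(*p),102)[:2] for p in S],np.float32)
    (x,y),R,_=cv2.fitEllipse(w); print(n,x,y,R,U((x,y,0)))
a,b=[onz('top',T(*p),96) for p in((353,212),(371,362))]
print('wall',U(a),U(b),'dir deg',np.degrees(np.arctan2(*(a-b)[[1,0]])))
for p in((353,212),(371,362)): print(U(onz('top',T(*p),101.5)),U(onz('top',T(*p),89.5)))
E4=[onz('top',T(*p),86) for p in((72,177),(475,57),(200,532))]
print(E4,(E4[1]+E4[2])/2, 'yaw',np.degrees(np.arctan2(*(E4[1]-E4[0])[[1,0]])))
```

```text
outer 487.19024658203125 -353.7964172363281 (96.91033935546875, 99.79766845703125) [-8.05579417 -1.228823    0.        ]
inner 485.55853271484375 -353.47283935546875 (83.54901123046875, 88.67020416259766) [-8.89798975 -2.66336104  0.        ]
wall [19.33823935 32.97557828 96.        ] [  3.6611773  -39.93787884  96.        ] dir deg 7.065617523936383
[ 17.52868664  32.16058617 101.5       ] [21.47680165 33.93875078 89.5       ]
[  1.90901604 -40.48594535 101.5       ] [  5.73191333 -39.29016388  89.5       ]
[array([ 539.82533293, -232.65034445,   86.        ]), array([ 614.11220482, -431.05293927,   86.        ]), array([ 367.95337382, -298.60790146,   86.        ])] [ 491.03278932 -364.83042036   86.        ] yaw -69.47284857494631
```

```bash
cat >> h.py <<'E'
S0=np.array([487,-355.])
def slot(phi,rad,lat,z):  # lat: offset in the clockwise push direction
    p=np.radians(phi); return np.r_[S0+rad*np.array([np.cos(p),np.sin(p)])+lat*np.array([np.sin(p),-np.cos(p)]),z], 90+phi
E
python3 - <<'E'
from h import *
print(slot(7,21,0,150))
rows([slot(7,21,0,202),slot(7,21,0,140),slot(7,21,0,112)],np.array([369.1,-9.5,202]),109.4)
E
```

```text
(array([ 507.84346918, -352.44074379,  150.        ]), 97)
[-370.   17.   -0.] yaw 12.4
[-370.   17.   62.] yaw 12.4
[-370.   17.   90.] yaw 12.4
```

Call:
{"op": "carry_out", "data": {
  "targets": [
    {"dp":[-60,3,0],"yaw":4},
    {"dp":[-120,6,0],"yaw":8},
    {"dp":[-180,9,0],"yaw":12.4},
    {"dp":[-240,12,0],"yaw":12.4},
    {"dp":[-300,15,0],"yaw":12.4},
    {"dp":[-350,17,0],"yaw":12.4},
    {"dp":[-370,17,20],"yaw":12.4},
    {"dp":[-370,17,60],"yaw":12.4},
    {"dp":[-370,17,82],"yaw":12.4},
    {"dp":[-370,17,82],"yaw":12.4},
    {"dp":[-370,17,82],"yaw":12.4}
  ]
}}

```text
clock: 7.3
eef_pos: [507.5, -354.8, 120.5]
tcp_rot: [3.141, 0.001, 1.691]
contact_force: [0.4, -0.5, 0.7]
opening: -0.001
grasp_force: 0.0
```

Run:
```python
from h import *
b=r.grab_frame('side')[:,:,::-1];
B=cv2.resize(b[220:310,250:360],(770,600)[:1]+(590,),interpolation=cv2.INTER_CUBIC)
cv2.imwrite('pics/p4.png',B); s=r.sense(); print(s['eef_pos'],np.degrees(s['tcp_rot']),s['contact_force'])
rows([slot(7,21,0,112),slot(7,21,0,100)],s['eef_pos'],np.degrees(s['tcp_rot'][2]))
```

```text
[ 507.82486224 -354.62252505  120.92467828] [1.79925283e+02 7.42786728e-02 9.68968786e+01] [-0.05703503 -0.06307773 -0.20609268]
[2. 0. 9.] yaw -0.1
[ 2.  0. 21.] yaw -0.1
```

View pics/p4.png

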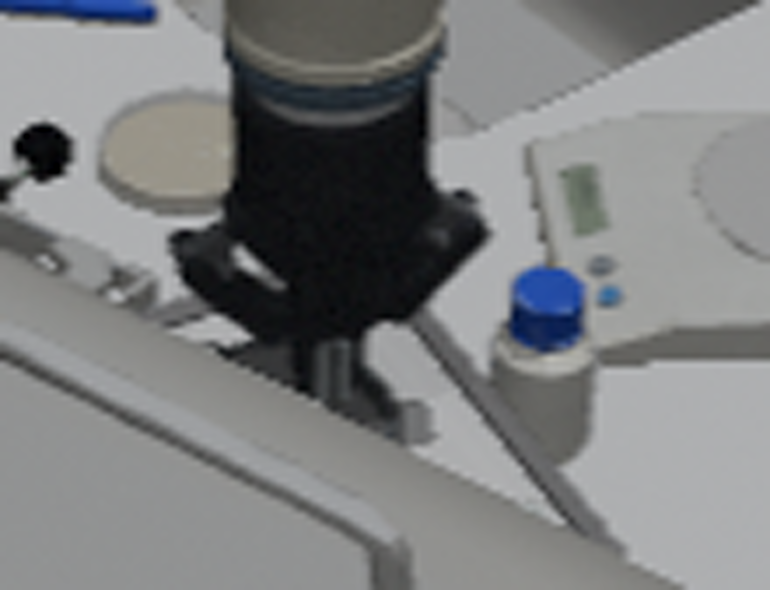

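The fingers hang over the left half of the head, but the slot is hidden behind the autoclave. I'll lower gently and watch the force.

Call:
{"op": "carry_out", "data": {
  "targets": [
    {"dp":[2,0,5],"yaw":0},
    {"dp":[2,0,10],"yaw":0},
    {"dp":[2,0,13],"yaw":0},
    {"dp":[2,0,16],"yaw":0},
    {"dp":[2,0,18],"yaw":0},
    {"dp":[2,0,20],"yaw":0},
    {"dp":[2,0,20],"yaw":0}
  ]
}}

```text
clock: 8.22
eef_pos: [507.1, -351.3, 99.6]
tcp_rot: [-3.141, -0.0, 1.692]
contact_force: [-0.1, 0.8, -1.8]
opening: 0.002
grasp_force: 0.0
```

The tips are in the slot with no resistance. Next I lead them round.

Run:
```python
from h import *
rows([slot(7,21,4,100)]+[slot(7-p,21,7,100) for p in (0,9,18,27,36,45,54,63,71,78)]+[slot(-71,21,9,100)],np.array([507.5,-352.2,100]),96.9)
```

```text
[-4.  0. -0.] yaw -0.1
[-7.  0. -0.] yaw -0.1
[-10.  -1.  -0.] yaw 8.9
[-13.  -3.  -0.] yaw 17.9
[-16.  -5.  -0.] yaw 26.9
[-18.  -8.  -0.] yaw 35.9
[-20. -11.  -0.] yaw 44.9
[-21. -14.  -0.] yaw 53.9
[-22. -17.  -0.] yaw 62.9
[-22. -20.  -0.] yaw 70.9
[-22. -23.  -0.] yaw 77.9
[-23. -25.  -0.] yaw 77.9
```

Call:
{"op": "carry_out", "data": {
  "targets": [
    {"dp":[-4,0,0],"yaw":0},
    {"dp":[-7,0,0],"yaw":0},
    {"dp":[-10,-1,0],"yaw":9},
    {"dp":[-13,-3,0],"yaw":18},
    {"dp":[-16,-5,0],"yaw":27},
    {"dp":[-18,-8,0],"yaw":36}
  ]
}}

```text
clock: 8.98
eef_pos: [502.4, -370.0, 100.0]
tcp_rot: [3.14, -0.001, 1.058]
contact_force: [4.6, 2.6, -0.4]
opening: 0.003
grasp_force: 2.4
```

Run:
```python
from h import *
p0,y0=slot(-29,21,7,100)
rows([slot(7-p,21,7,100) for p in (45,54,63,71,78)]+[slot(-71,21,8.5,100),slot(-71,21,10,100)],p0,y0)
print(p0)
```

```text
[-3. -1. -0.] yaw 9
[-6. -3. -0.] yaw 18
[-9. -5. -0.] yaw 27
[-11.  -8.  -0.] yaw 35
[-12. -10.  -0.] yaw 42
[-13. -11.  -0.] yaw 42
[-14. -12.  -0.] yaw 42
[ 501.97334651 -371.30333998  100.        ]
```

Call:
{"op": "carry_out", "data": {
  "targets": [
    {"dp":[-3,-1,0],"yaw":9},
    {"dp":[-6,-3,0],"yaw":18},
    {"dp":[-9,-5,0],"yaw":27},
    {"dp":[-11,-8,0],"yaw":35},
    {"dp":[-12,-10,0],"yaw":42},
    {"dp":[-12,-10,0],"yaw":42}
  ]
}}

```text
clock: 9.72
eef_pos: [488.9, -375.6, 100.1]
tcp_rot: [3.141, -0.004, 0.328]
contact_force: [8.2, 4.2, -2.6]
opening: -0.003
grasp_force: 4.8
```

Call:
{"op": "carry_out", "data": {
  "targets": [
    {"dp":[-1.5,0,0],"yaw":0},
    {"dp":[-1.5,0,0],"yaw":0}
  ]
}}

```text
clock: 9.98
eef_pos: [488.8, -375.7, 100.2]
tcp_rot: [3.14, -0.006, 0.33]
contact_force: [15.3, 7.5, -5.3]
opening: 0.001
grasp_force: 8.0
```

Position held while the force rose to 17 N, so the fastener is at its stop. I'll give one more small push, then back off, lift and retreat.

Call:
{"op": "carry_out", "data": {
  "targets": [
    {"dp":[-1,0,0],"yaw":0},
    {"dp":[-1,0,0],"yaw":0},
    {"dp":[3,0,0],"yaw":0},
    {"dp":[6,0,0],"yaw":0},
    {"dp":[6,0,0],"yaw":0},
    {"dp":[6,0,-20],"yaw":0},
    {"dp":[6,0,-60],"yaw":0},
    {"dp":[6,0,-110],"yaw":0},
    {"dp":[6,0,-110],"yaw":0}
  ]
}}

```text
clock: 11.1
eef_pos: [493.1, -376.3, 215.7]
tcp_rot: [3.134, -0.005, 0.33]
contact_force: [-0.3, 0.0, 0.2]
opening: -0.003
grasp_force: 0.0
```

Run:
```python
from h import *
s=r.sense(); print(s['eef_pos'],s['contact_force'],np.degrees(s['tcp_rot'][2]))
rows([((420,-50,215),60)],s['eef_pos'],np.degrees(s['tcp_rot'][2]))
```

```text
[ 493.12054048 -376.26800257  215.71151765] [-0.33303103  0.03272931  0.21881139] 18.935247760466936
[  37. -332.    1.] yaw -41.1
```

Call:
{"op": "carry_out", "data": {
  "targets": [
    {"dp":[6,-55,0],"yaw":-5},
    {"dp":[12,-110,0],"yaw":-12},
    {"dp":[18,-165,0],"yaw":-20},
    {"dp":[25,-220,0],"yaw":-28},
    {"dp":[31,-275,0],"yaw":-35},
    {"dp":[37,-332,0],"yaw":-41},
    {"dp":[37,-332,0],"yaw":-41},
    {"dp":[37,-332,0],"yaw":-41}
  ]
}}

```text
clock: 12.1
eef_pos: [418.5, -48.5, 210.1]
tcp_rot: [3.141, 0.0, 1.047]
contact_force: [0.7, -0.6, 0.2]
opening: 0.003
grasp_force: 0.0
```

Run:
```python
from h import *
a=r.grab_frame('top')[:,:,::-1]
cv2.imwrite('pics/p5.png',cv2.resize(a[175:275,370:470],(600,600),interpolation=cv2.INTER_CUBIC))
```

```text
(no output)
```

View pics/p5.png

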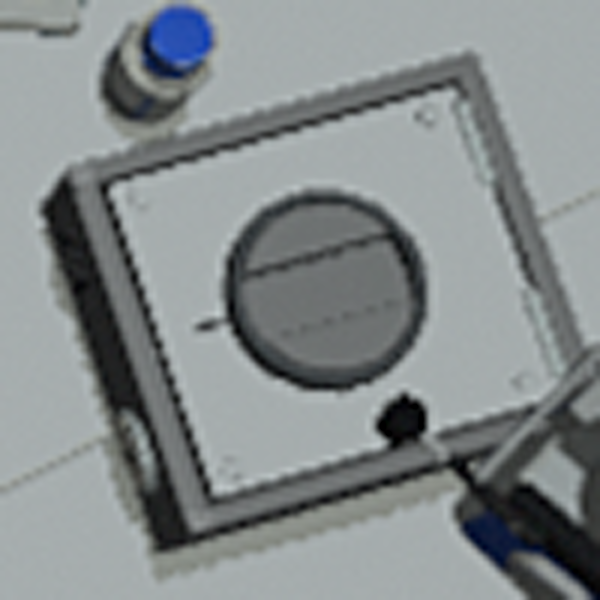

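The slot's wall runs from (245,275) to (392,236). It is parallel to the unit's sides and in line with the index mark at (210,323). The hatch is flush and the bottle hasn't moved.

```bash
python3 -c "
from rig import r
print(r.sign_off())"
```

```text
the job is handed in; nothing more can be done
None
```

The hatch is pushed flush and the cam fastener is turned clockwise to its locked stop, which the last camera view confirms; the arm is clear of everything and the job was handed in about 12 s into the 48 s allowed.

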